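# Finial on the stand, hooked burnisher at the ready

## Task

Stand the small brass finial upright in the middle of the narrow round top of the work stand and let go of it. Then draw the hooked burnisher (the tool whose stone is bent sideways like a tooth) out of the sloping tool rest, turn it so that its stone end slants downward, about 30 degrees below level, and finish while holding it still in the gripper, with the stone's tip a few centimetres above the top of the finial and the burnisher touching nothing but the gripper. Leave the other things on the bench where they are.

Things in the scene. Friction and masses are not known exactly. Their poses are not given: they have to be found in the camera images.
- finial: Turned brass finial, 64 mm high, 160 g, standing loose and upright on the bench. Origin: centre of its underside, z up. Round foot 42 mm wide and 7 mm thick, neck 20 mm, straight cylindrical belly 34 mm wide from 26 to 46 mm above the underside (grip there), then narrowing to a blunt 8 mm tip. Round: yaw does not matter.
- finial_top (a point): The very top of the finial, 64 mm above its underside.
- stand: Fixed work stand: dark steel foot of 90 mm diameter and 10 mm height, 36 mm column, pale wooden round top 50 mm in diameter and 12 mm thick whose upper face is 70 mm above the bench. Origin on the bench under its axis.
- stand_top (a point): Centre of the stand's flat upper face.
- rest: Fixed wooden tool rest, 164 mm wide, with three square bores sloping up 30 deg above level towards its +x, at its y = -60, 0, +60 mm. Origin on the bench below the middle bore's inner end, which is 34 mm high. Bores are 20 mm square, 80 mm deep along the slope; tools slide out freely along them. Mouth face square to the bores, nothing overhanging in front.
- burnisher: Hooked burnisher, 205 mm long, 75 g, butt down in one of the bores (any one), the first 80 mm hidden. Origin: centre of the butt; x along the handle to the stone, 30 deg above level at the start; y level, the side to which the stone bends. Square 16 mm dark wooden handle x 0 to 130 mm (butt cap brass), 13 mm brass ferrule to 152, dark red-brown stone 10 mm thick, bent to +y. Balances near x = 70.
- stone_tip (a point): The end of the burnisher's stone, at x = 196, y = 22, z = 0 mm in the burnisher's frame.
- handle_grip (a point): The middle of the handle's bare part that sticks out of the bore, on the axis at x = 107 mm in the burnisher's frame (27 mm out of the mouth). Good to grip across y.
- pencil: Bystander: like the burnisher (same handle and ferrule, same frame) but with a straight, shorter stone, total length 185 mm; in another bore.
- spatula: Bystander: same handle and frame with a flat steel blade 18 mm wide, total length 210 mm; in another bore.
- candle_cup: Bystander: brass flared cup 52 mm in diameter, 46 mm high. Origin at its underside.
- size_jar: Bystander: amber jar 48 mm in diameter, 60 mm high. Origin at its underside.
- cork_block: Bystander: cork block 70 by 45 by 30 mm high. Origin at its underside.
- tin: Bystander: flat tin 110 by 80 by 22 mm high. Origin at its underside.
- brass_disc: Bystander: brass disc 44 mm in diameter, 12 mm high. Origin at its underside.

How it is judged:
On the way, in this order (a step that is already met when the one before it is completed fails the run):
1. the finial stands upright in the middle of the stand's top, released (horizontal distance between finial and stand_top below 0.012 m and z of finial in the frame of stand between 0.066 and 0.075 m and angle between finial's own z axis and vertical below 0.12 rad and contact force between finial and the arm below 0.05 N and contact force between finial and the fingers below 0.05 N and linear speed of finial below 0.02 m/s), for 0.3 s.
2. the burnisher is drawn clear of its bore, held by the fingers (distance of burnisher from where it was at the start of the episode above 0.08 m and height (world z) of burnisher above 0.06 m and contact force between burnisher and the fingers above 0.5 N and contact force between burnisher and rest below 0.05 N), for 0.2 s.
At the end, for the whole second after the job is handed in: Finial upright (within 7 deg), centred within 12 mm on the stand's top, released. Burnisher held still by the fingers alone, stone end 10 to 50 deg below level, tip 10 to 80 mm above the finial's top and within 30 mm of it sideways, touching neither finial, stand nor rest (all of step 1 and angle between burnisher's own x axis and vertical between 1.745 and 2.443 rad and horizontal distance between stone_tip and finial_top below 0.03 m and z of stone_tip in the frame of finial between 0.074 and 0.144 m and contact force between burnisher and the fingers above 0.5 N and contact force between burnisher and finial below 0.05 N and contact force between burnisher and stand below 0.05 N and contact force between burnisher and rest below 0.05 N and linear speed of burnisher below 0.02 m/s and angular speed of burnisher below 0.15 rad/s); the arm keeps its last pose, push and grip.
It fails at once if a bystander was moved by more than 25 mm or knocked over (distance of any of pencil, spatula, candle_cup, size_jar, cork_block, tin, brass_disc from where it was at the start of the episode above 0.025 m or angle between any of candle_cup, size_jar, cork_block, tin, brass_disc's own z axis and vertical above 0.5 rad).
It also fails if it takes over 48 s, if anything falls off the work surface, if the arm or the gripper's body presses on something with over 40 N, if the wrist force passes 120 N, or if a joint passes its speed limit or range.

## Robot

A 7-joint arm with a two-finger parallel gripper is mounted at the origin on the work surface. World frame = base frame: x ahead of the robot, y to its left, z up, the work surface at z = 0. Lengths are in m, angles in rad, forces in N, time in s.
With the tool pointing down it reaches from about 0.425 to 0.875 m from the base axis. Payload 4.7 kg.
Tool frame: the origin (TCP) lies on the centre line of the jaws, within the pads' length; the fingertips stand 22 mm ahead of it and the grasp point (between the pads) lies 3 mm ahead of it (ctrl.tcp_to_tips is the z of the fingertips in the tool frame, in m); z points along the fingers, y is the direction in which the jaws open and shut (so a half turn about z gives the same grasp; the last joint's range is limited). The gripper opens to 87 mm and grips with 3 to 60 N. Pads are 19 mm wide; open, the fingers measure 117 mm over their backs; the gripper's body (75 mm by 190 mm) begins 51 mm behind the grasp point.
Start: joints at [1.264, 0.321, -0.07, 1.45, 0.023, 1.371, -0.057], TCP at [0.205, -0.617, 0.245] pointing down, gripper open.
Joint ranges: [-2.86, 2.86], [-0.3, 2.09], [-1.38, 1.24], [0.06, 2.45], [-1.56, 4.7], [0.09, 2.05], [-2.69, 2.69]. Speed limits (rad/s): [2.57, 2.57, 3.14, 3.14, 3.14, 3.14, 3.14].

## Interface

Orientations are given as a rotation vector (axis times angle).
In Python, from bench import ctrl, cams gives the robot as it stands.
- The arm moves only by the tool move_arm, never from a script. Its argument "deltas" is a list of rows, each an object with "linear": the shift along the tool's x, y, z as a fraction of full scale, a list of three; "turn": the turn, a rotation vector about the tool's x, y, z as a fraction of full scale, a list of three; "claw": the closure, from 0 (fully open) to 1 (shut). In form: [{"linear": [tx, ty, tz], "turn": [wx, wy, wz], "claw": claw}, ...]. A call has 1 to 20 rows; each row shifts and turns the commanded pose from where the row before left it, along the tool's axes as they then stand; what a row does not reach is not made up. Full scale, the value 1, is 0.03 m for a shift and 4 degrees for a turn. A row lasts 1/12 s, in which the tool goes at most 41.7 mm and 7.16 degrees, less where a joint would pass 70% of its speed; a pose out of reach is approached as far as the arm can. A call with a number of a shift or a turn outside -1 to 1 is refused whole. A call with a gripper value outside its range is refused whole. The fingers move at their own pace and stop on an object; "grip_force" is the grip in N (left out, the last holds). Time passes only in rows, so rows that do not move let the fingers close. It gives the time, the measured TCP pose, the force and the opening at its end, in the units of the state.
- ctrl.get_state(): the state, without advancing time (a new reading comes with each control period).
- cams.get_image(name): name is "scene" or "top" or "wrist"; returns a dict with "image" (384x512x3 uint8, red, green, blue), "K" (3x3 intrinsics, pixels), "world_from_camera" (4x4, takes a point from camera to world coordinates); the wrist camera has in their place "tool_from_camera" (4x4, takes a point from camera to tool coordinates, whose origin is the TCP and whose axes are the flange's). Camera axes: x right, y down, z forward; pixel columns grow to the right and rows downward; lengths in m; the calibration is good to about 2 mm. A picture is of the moment at which its call begins: read the wrist's pose just before it. There is no depth.
- ctrl.close_job(): hands the job in, once; it reports no verdict.
The state is a dict: "time": time; "joint_positions": joint angles; "qd": joint speeds; "joint_torque": joint torques, N m; "position": TCP position; "tool_rot": TCP orientation; "ft_force": force on the tool from outside, world axes, zero at the start; "torque": the same for the moment, N m; "grip_width": opening from 0.0 (shut) to 1.0 (fully open).
Only numpy, scipy, OpenCV 4.12 (cv2) and the standard library are available. Lean on these libraries where they do the work, as an engineer would, in place of code of your own. Each camera call takes 0.05 s, during which the arm holds its last target. There are 200 camera calls.

## Working session

There is one attempt and no reset: what is moved stays moved. The work goes in short steps, Python scripts to look and compute and a tool call to move; the robot and the scene stay as the last step left them, time stands still between calls to the robot, and variables do not carry over. Pictures are saved under pics/ and viewed, about 8 in all and at most 12, crops included, and the job is handed in when it is done.

Besides the shell and the picture viewer there is one more tool, called after "Call:" as name(argument=value, ...) on one line, values as JSON. move_arm: Moves the arm, as the interface text tells. Shift numbers are shares of 0.03 m and turn numbers shares of 4 degrees, none past 1 either way. Its arguments: {"type":"object","properties":{"deltas":{"type":"array"},"grip_force":{"type":"number"}},"required":["deltas"]}

```bash
mkdir -p pics; ls
cat > h.py <<'E'
import numpy as np,cv2
from scipy.spatial.transform import Rotation as R
from bench import ctrl,cams
np.set_printoptions(precision=4,suppress=True)
def snap(n,f):
    d=cams.get_image(n); cv2.imwrite('pics/'+f,d['image'][:,:,::-1]); np.savez('pics/'+f+'.npz',K=d['K'],T=d.get('world_from_camera',d.get('tool_from_camera'))); return d
def ray(f,u,v,z,T=None):
    d=np.load('pics/'+f+'.npz'); T=d['T'] if T is None else T
    r=T[:3,:3]@np.linalg.inv(d['K'])@[u,v,1]; o=T[:3,3]
    return o+r*(z-o[2])/r[2]
def proj(f,p,T=None):
    d=np.load('pics/'+f+'.npz'); T=d['T'] if T is None else T
    c=T[:3,:3].T@(np.array(p)-T[:3,3]); q=d['K']@c; return q[:2]/q[2]
E
python3 - <<'E'
from h import *
for n in('scene','top'):
    d=snap(n,n+'1.png'); print(n,d['K'],d['world_from_camera'])
s=ctrl.get_state(); print(s, ctrl.tcp_to_tips)
E
```

```text
pics
scene [[395.5961   0.     263.5852]
 [  0.     395.5961 188.7446]
 [  0.       0.       1.    ]] [[-0.0526  0.6107 -0.7901  1.321 ]
 [ 0.9986  0.0328 -0.0411  0.0727]
 [ 0.0008 -0.7912 -0.6116  0.6834]
 [ 0.      0.      0.      1.    ]]
top [[370.9694   0.     255.6196]
 [  0.     370.9694 189.3786]
 [  0.       0.       1.    ]] [[-0.0079 -0.9897  0.1431  0.4012]
 [-0.9998  0.0052 -0.019   0.0289]
 [ 0.018  -0.1432 -0.9895  1.0689]
 [ 0.      0.      0.      1.    ]]
{'time': 0.1, 'joint_positions': array([ 1.2641,  0.3218, -0.0701,  1.4516,  0.0226,  1.3708, -0.0569]), 'qd': array([ 0.002 , -0.0024, -0.0005, -0.0025, -0.001 ,  0.0009,  0.0002]), 'joint_torque': array([  0.0002, -49.2572,  -0.4056, -31.3397,  -0.0642,   0.0395,
         0.    ]), 'position': array([ 0.2048, -0.6164,  0.2435]), 'tool_rot': array([-3.0995, -0.5016,  0.0006]), 'ft_force': array([ 0.0328, -0.3102, -0.3212]), 'torque': array([-0.0417,  0.0444,  0.0173]), 'grip_width': 1.0010464228451534} 0.022
```

View pics/scene1.png

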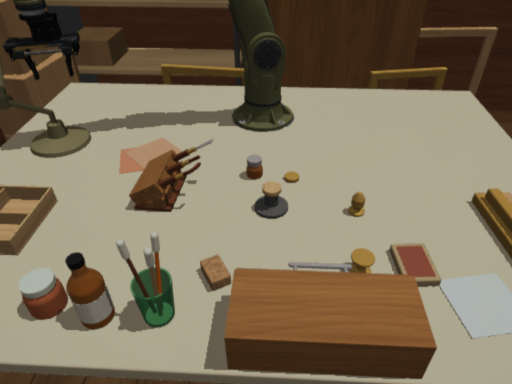

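View pics/top1.png

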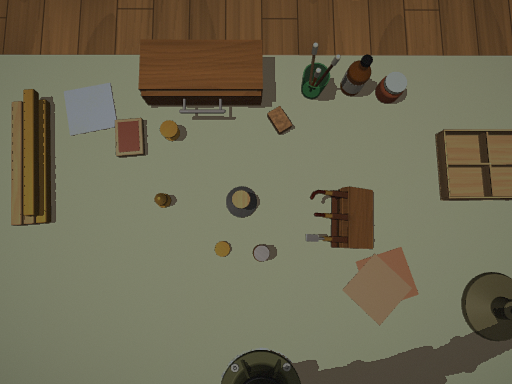

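The scene picture shows the finial near (358,203), the stand near (271,190) and the rest near (165,180). In the top picture the finial is at (162,200), the stand top at (241,199), and the rest at (355,218) with its tools pointing left in the image (+y). The hooked burnisher seems to be the uppermost tool, near (325,194). I'll enlarge to confirm.

Run:
```python
from h import *
a=cv2.imread('pics/top1.png'); b=cv2.imread('pics/scene1.png')
A=cv2.resize(a[170:260,300:385],None,fx=6,fy=6,interpolation=cv2.INTER_CUBIC)[:,:]
B=cv2.resize(a[180:220,145:265],None,fx=4,fy=4,interpolation=cv2.INTER_CUBIC)
C=cv2.resize(b[130:215,125:220],None,fx=3,fy=3,interpolation=cv2.INTER_CUBIC)
m=np.zeros((600,800,3),np.uint8); m[:540,:510]=A; m[:255,512:797]=C; 
B=cv2.resize(B,(288,96)); m[270:366,512:800]=B
cv2.imwrite('pics/c1.png',m)
```

```text
(no output)
```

View pics/c1.png

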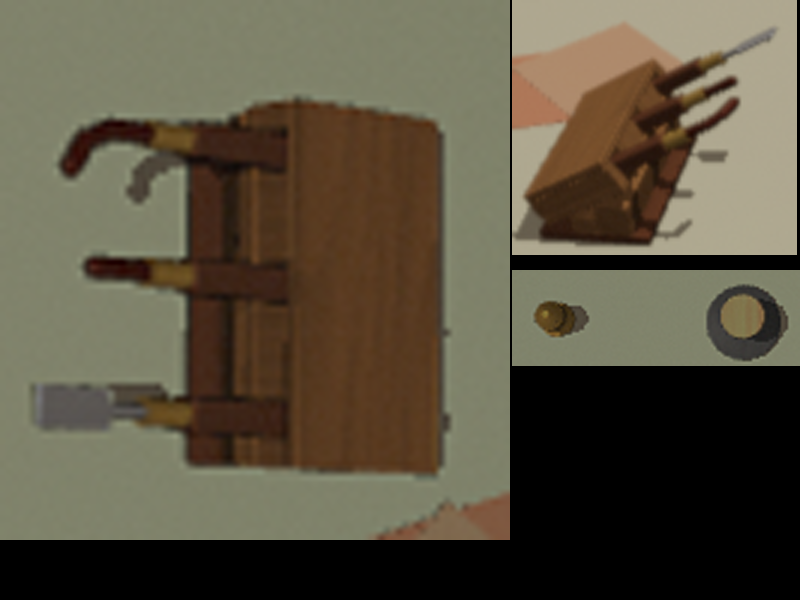

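Confirmed: the hooked burnisher is in the bore furthest in world +x, which is rest y = -60. Its stone bends towards image-down, world -x. Next I'll fit the rest's pose and measure the finial and stand.

```bash
cat >> h.py <<'E'
def bp(q,k,x,y=0,z=0):
    "point in tool frame of bore y=k; q=[ox,oy,yaw] of rest"
    c,s=np.cos(np.pi/6),np.sin(np.pi/6)
    l=np.array([x*c-z*s,k+y,.034+x*s+z*c])
    return R.from_euler('z',q[2]).apply(l)+[q[0],q[1],0]
E
python3 - <<'E'
from h import *
from scipy.optimize import least_squares
f=lambda x,y:(300+x/6,170+y/6); g=lambda x,y:(125+(x-512)/3,130+y/3)
t='top1.png';s='scene1.png'
obs=[(t,f(288,150),-.06,.085,0,.008),(t,f(288,285),0,.085,0,.008),(t,f(288,417),.06,.085,0,.008),
(t,f(195,141),-.06,.130,0,.007),(t,f(193,278),0,.130,0,.007),(t,f(193,415),.06,.130,0,.007),
(t,f(152,137),-.06,.152,0,.006),(t,f(150,271),0,.152,0,.006),(t,f(70,166),-.06,.196,.020,0),(t,f(88,267),0,.185,0,0),(t,f(35,407),.06,.21,0,0),
(s,g(663,142),-.06,.13,0,.004),(s,g(682,100),0,.13,0,.004),(s,g(700,65),.06,.13,0,.004),(s,g(735,102),-.06,.196,.022,0),(s,g(735,80),0,.185,0,0),(s,g(776,32),.06,.21,0,0)]
fun=lambda q:np.concatenate([proj(o[0],bp(q,*o[2:]))-o[1] for o in obs])
r=least_squares(fun,[.4,-.3,1.57],loss='soft_l1'); q=r.x
print(q,np.degrees(q[2])); print(r.fun.reshape(-1,2).round(1).tolist())
for n,a in(('grip',(.107,)),('tip',(.196,.022)),('butt',(0,))): print(n,bp(q,-.06,*a))
np.save('q.npy',q)
print('stand',ray(t,240.8,199.2,.07))
print('stand scene',ray(s,271.5,188,.07))
print('finial foot scene',ray(s,357,211,.007),'tip',ray(s,358.5,194,.064),'top tip',ray(t,145+(543-512)/2.4,180+(313-270)/2.4,.064),'belly',ray(t,145+(553-512)/2.4,180+(318-270)/2.4,.046))
E
```

```text
[ 0.4638 -0.298   1.5156] 86.83474730302669
[[-2.5, -0.1], [-2.8, -0.3], [-3.1, 0.3], [0.2, -0.4], [0.1, -0.5], [-0.3, -0.1], [0.8, -0.6], [0.6, 0.0], [-0.4, 0.6], [-0.5, -0.2], [-0.0, -0.4], [-0.4, -1.5], [-0.3, -0.8], [-0.3, -1.3], [-0.4, -1.4], [-0.3, -0.7], [-1.2, -0.3]]
grip [ 0.5288 -0.2088  0.0875]
tip [ 0.5111 -0.1307  0.132 ]
butt [ 0.5237 -0.3013  0.034 ]
stand [0.519  0.0501 0.07  ]
stand scene [0.5245 0.0515 0.07  ]
finial foot scene [0.5289 0.2754 0.007 ] tip [0.5297 0.2709 0.064 ] top tip [0.5245 0.2751 0.064 ] belly [0.5209 0.2679 0.046 ]
```

Measurements, as (x, y) in m:
- Finial: about (0.527, 0.272).
- Stand: about (0.522, 0.051).
- Rest yaw: 86.8°, with the handle grip at (0.529, -0.209, 0.0875).

I'll go to the finial with the tool's x axis along 86.8°, so the same yaw also suits the burnisher.

Call:
move_arm(deltas=[{"linear": [0.97, -0.53, 0], "turn": [0, 0, 0], "claw": 0}, {"linear": [0.97, -0.53, 0], "turn": [0, 0, 0], "claw": 0}, {"linear": [0.97, -0.53, 0], "turn": [0, 0, 0], "claw": 0}, {"linear": [0.97, -0.53, 0], "turn": [0, 0, 0], "claw": 0}, {"linear": [0.97, -0.53, 0], "turn": [0, 0, 0], "claw": 0}, {"linear": [0.97, -0.53, 0], "turn": [0, 0, 0], "claw": 0}, {"linear": [0.97, -0.53, 0], "turn": [0, 0, 0], "claw": 0}, {"linear": [0.97, -0.53, 0], "turn": [0, 0, 0], "claw": 0}, {"linear": [0.97, -0.53, 0], "turn": [0, 0, 0], "claw": 0}, {"linear": [0.97, -0.53, 0], "turn": [0, 0, 0], "claw": 0}, {"linear": [0.97, -0.53, 0], "turn": [0, 0, 0], "claw": 0}, {"linear": [0.97, -0.53, 0], "turn": [0, 0, 0], "claw": 0}, {"linear": [0.97, -0.53, 0], "turn": [0, 0, 0], "claw": 0}, {"linear": [0, 0, 0], "turn": [0, 0, -1], "claw": 0}, {"linear": [0, 0, 0], "turn": [0, 0, -1], "claw": 0}, {"linear": [0, 0, 0], "turn": [0, 0, -1], "claw": 0}, {"linear": [0, 0, 0], "turn": [0, 0, -1], "claw": 0}, {"linear": [0, 0, 0], "turn": [0, 0, -1], "claw": 0}, {"linear": [0, 0, 0], "turn": [0, 0, -1], "claw": 0}, {"linear": [0, 0, 0], "turn": [0, 0, -1], "claw": 0}])

```text
time: 1.77
position: [0.4985, -0.3013, 0.244]
tool_rot: [-2.885, -1.242, 0.001]
ft_force: [-0.0, 0.4, -0.3]
grip_width: 0.998
```

Call:
move_arm(deltas=[{"linear": [0, 0, 0], "turn": [0, 0, -1], "claw": 0}, {"linear": [0, 0, 0], "turn": [0, 0, -1], "claw": 0}, {"linear": [0, 0, 0], "turn": [0, 0, -1], "claw": 0}, {"linear": [0, 0, 0], "turn": [0, 0, -1], "claw": 0}, {"linear": [0, 0, 0], "turn": [0, 0, -1], "claw": 0}, {"linear": [0, 0, 0], "turn": [0, 0, -1], "claw": 0}, {"linear": [0, 0, 0], "turn": [0, 0, -1], "claw": 0}, {"linear": [0, 0, 0], "turn": [0, 0, -1], "claw": 0}, {"linear": [0, 0, 0], "turn": [0, 0, -1], "claw": 0}, {"linear": [0, 0, 0], "turn": [0, 0, -1], "claw": 0}, {"linear": [0, 0, 0], "turn": [0, 0, 0], "claw": 0}, {"linear": [0, 0, 0], "turn": [0, 0, 0], "claw": 0}])

```text
time: 2.77
position: [0.4985, -0.3013, 0.2441]
tool_rot: [-2.292, -2.147, 0.0]
ft_force: [0.3, -0.6, 0.3]
grip_width: 0.999
```

Call:
move_arm(deltas=[{"linear": [1, 0, 0], "turn": [0, 0, 0], "claw": 0}, {"linear": [1, 0, 0], "turn": [0, 0, 0], "claw": 0}, {"linear": [1, 0, 0], "turn": [0, 0, 0], "claw": 0}, {"linear": [1, 0, 0], "turn": [0, 0, 0], "claw": 0}, {"linear": [1, 0, 0], "turn": [0, 0, 0], "claw": 0}, {"linear": [1, 0, 0], "turn": [0, 0, 0], "claw": 0}, {"linear": [1, 0, 0], "turn": [0, 0, 0], "claw": 0}, {"linear": [1, 0, 0], "turn": [0, 0, 0], "claw": 0}, {"linear": [1, 0, 0], "turn": [0, 0, 0], "claw": 0}, {"linear": [1, 0, 0], "turn": [0, 0, 0], "claw": 0}, {"linear": [1, 0, 0], "turn": [0, 0, 0], "claw": 0}, {"linear": [0, 0, 0], "turn": [0, 0, 0], "claw": 0}, {"linear": [0, 0, 0], "turn": [0, 0, 0], "claw": 0}])

```text
time: 3.85
position: [0.5194, 0.0302, 0.2446]
tool_rot: [2.287, 2.154, 0.0]
ft_force: [-0.1, -1.0, 0.5]
grip_width: 1.002
```

```bash
cat >> h.py <<'E'
def wsnap(f):
    s=ctrl.get_state(); d=cams.get_image('wrist'); cv2.imwrite('pics/'+f,d['image'][:,:,::-1])
    T=np.eye(4);T[:3,:3]=R.from_rotvec(s['tool_rot']).as_matrix();T[:3,3]=s['position']
    np.savez('pics/'+f+'.npz',K=d['K'],T=T@d['tool_from_camera']); print(s['position'],s['tool_rot'],d['tool_from_camera']); return s
E
python3 -c "
from h import *
wsnap('w1.png')
print(proj('w1.png',[.522,.051,.07]),proj('w1.png',[.527,.272,.05]))"
```

```text
[0.5194 0.0302 0.2446] [2.2872 2.1536 0.0003] [[-0.0005 -0.9581 -0.2864  0.0786]
 [ 1.     -0.0007  0.0006 -0.0004]
 [-0.0008 -0.2864  0.9581 -0.1402]
 [ 0.      0.      0.      1.    ]]
[252.6195 153.3436] [ 243.0453 -105.6527]
```

Call:
move_arm(deltas=[{"linear": [1, 0, 0], "turn": [0, 0, 0], "claw": 0}, {"linear": [1, 0, 0], "turn": [0, 0, 0], "claw": 0}, {"linear": [1, 0, 0], "turn": [0, 0, 0], "claw": 0}, {"linear": [1, 0, 0], "turn": [0, 0, 0], "claw": 0}, {"linear": [1, 0, 0], "turn": [0, 0, 0], "claw": 0}, {"linear": [1, 0, 0], "turn": [0, 0, 0], "claw": 0}, {"linear": [1, 0, 0], "turn": [0, 0, 0], "claw": 0}, {"linear": [0, 0, 0], "turn": [0, 0, 0], "claw": 0}, {"linear": [0, 0, 0], "turn": [0, 0, 0], "claw": 0}])

```text
time: 4.65
position: [0.5328, 0.2379, 0.244]
tool_rot: [-2.289, -2.151, 0.001]
ft_force: [1.0, -0.7, -1.3]
grip_width: 1.0
```

```bash
python3 -c "
from h import *
wsnap('w2.png')
a=cv2.imread('pics/w1.png');b=cv2.imread('pics/w2.png')
m=np.hstack([a,b]); cv2.imwrite('pics/c2.png',cv2.resize(m,(800,300)))
print(proj('w2.png',[.527,.272,.05]))"
```

```text
[0.5328 0.2379 0.244 ] [-2.289  -2.1508  0.0011] [[-0.0005 -0.9581 -0.2864  0.0786]
 [ 1.     -0.0007  0.0006 -0.0004]
 [-0.0008 -0.2864  0.9581 -0.1402]
 [ 0.      0.      0.      1.    ]]
[243.9004 137.8757]
```

View pics/c2.png

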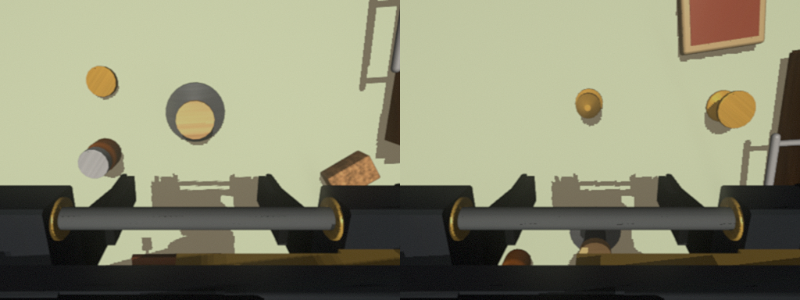

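The left half shows the stand top at about (250,154) in full pixels, where (253,153) was predicted. The right half shows the finial at about (241,132), with (244,138) predicted. I'll refine both by segmentation.

Run:
```python
from h import *
def blob(f,box,lo):
    im=cv2.imread('pics/'+f); h=cv2.cvtColor(im,cv2.COLOR_BGR2HSV); x0,x1,y0,y1=box
    m=((h[...,1]>lo)&(h[...,2]>60)).astype(np.uint8); k=np.zeros_like(m);k[y0:y1,x0:x1]=m[y0:y1,x0:x1]
    n,l,st,c=cv2.connectedComponentsWithStats(k); i=1+st[1:,4].argmax(); return st[i],c[i]
st,c=blob('w1.png',(210,285,110,190),75); print(st,c,ray('w1.png',*c,.07), 'diam',np.linalg.norm(ray('w1.png',st[0],c[1],.07)-ray('w1.png',st[0]+st[2],c[1],.07)))
st,c=blob('w2.png',(215,270,100,165),90); print(st,c)
u=st[0]+st[2]/2
print('foot top edge(back, z~.005):',ray('w2.png',u,st[1],.005)-[0,.021,0])
f='w2.png'
for z in(.0,.046):print(ray(f,*c,z))
for p in([.527,.272,0],[.527,.293,0],[.527,.251,.007],[.506,.272,.0],[.548,.272,.0],[.527,.272,.064],[.527,.272,.036]):print(p,proj(f,p))
```

```text
[ 225  128   50   51 2002] [249.2562 153.1543] [0.5187 0.0514 0.07  ] diam 0.04979170558866772
[ 225  113   35   39 1034] [241.3017 131.8646]
foot top edge(back, z~.005): [0.526  0.2738 0.005 ]
[0.5228 0.2727 0.    ]
[0.5246 0.2779 0.046 ]
[0.527, 0.272, 0] [244.8171 132.2238]
[0.527, 0.293, 0] [243.5953 114.218 ]
[0.527, 0.251, 0.007] [245.9094 150.6719]
[0.506, 0.272, 0.0] [227.268  133.3349]
[0.548, 0.272, 0.0] [262.4013 131.1106]
[0.527, 0.272, 0.064] [243.5945 139.7618]
[0.527, 0.272, 0.036] [244.1826 136.1357]
```

Stand top: (0.5187, 0.0514), and its measured diameter of 49.8 mm matches. Finial: (0.5245, 0.272). Centring over the finial, descending, then closing.

Call:
move_arm(deltas=[{"linear": [0.56, -0.175, 0], "turn": [0, 0, 0], "claw": 0}, {"linear": [0.56, -0.175, 0], "turn": [0, 0, 0], "claw": 0}, {"linear": [0, 0, 0.85], "turn": [0, 0, 0], "claw": 0}, {"linear": [0, 0, 0.85], "turn": [0, 0, 0], "claw": 0}, {"linear": [0, 0, 0.85], "turn": [0, 0, 0], "claw": 0}, {"linear": [0, 0, 0.85], "turn": [0, 0, 0], "claw": 0}, {"linear": [0, 0, 0.85], "turn": [0, 0, 0], "claw": 0}, {"linear": [0, 0, 0.85], "turn": [0, 0, 0], "claw": 0}, {"linear": [0, 0, 0.85], "turn": [0, 0, 0], "claw": 0}, {"linear": [0, 0, 0.85], "turn": [0, 0, 0], "claw": 0}, {"linear": [0, 0, 0], "turn": [0, 0, 0], "claw": 0}, {"linear": [0, 0, 0], "turn": [0, 0, 0], "claw": 0}], grip_force=25)

```text
time: 5.7
position: [0.5245, 0.2687, 0.0394]
tool_rot: [2.294, 2.146, -0.006]
ft_force: [0.7, 0.0, 0.1]
grip_width: 1.002
```

Call:
move_arm(deltas=[{"linear": [0, 0, 0], "turn": [0, 0, 0], "claw": 1}, {"linear": [0, 0, 0], "turn": [0, 0, 0], "claw": 1}, {"linear": [0, 0, 0], "turn": [0, 0, 0], "claw": 1}, {"linear": [0, 0, 0], "turn": [0, 0, 0], "claw": 1}, {"linear": [0, 0, 0], "turn": [0, 0, 0], "claw": 1}, {"linear": [0, 0, 0], "turn": [0, 0, 0], "claw": 1}, {"linear": [0, 0, 0], "turn": [0, 0, 0], "claw": 1}, {"linear": [0, 0, 0], "turn": [0, 0, 0], "claw": 1}])

```text
time: 6.37
position: [0.5244, 0.2717, 0.0405]
tool_rot: [2.29, 2.15, -0.0]
ft_force: [0.2, 0.4, 0.4]
grip_width: 0.477
```

Call:
move_arm(deltas=[{"linear": [0, 0, 0], "turn": [0, 0, 0], "claw": 1}, {"linear": [0, 0, 0], "turn": [0, 0, 0], "claw": 1}, {"linear": [0, 0, 0], "turn": [0, 0, 0], "claw": 1}, {"linear": [0, 0, 0], "turn": [0, 0, 0], "claw": 1}])

```text
time: 6.7
position: [0.5243, 0.2717, 0.0405]
tool_rot: [-2.29, -2.15, 0.001]
ft_force: [-0.1, 0.6, 1.3]
grip_width: 0.374
```

Call:
move_arm(deltas=[{"linear": [0, 0, -0.5], "turn": [0, 0, 0], "claw": 1}, {"linear": [0, 0, -0.9], "turn": [0, 0, 0], "claw": 1}, {"linear": [0, 0, -0.9], "turn": [0, 0, 0], "claw": 1}, {"linear": [0, 0, -0.9], "turn": [0, 0, 0], "claw": 1}, {"linear": [0, 0, -0.8], "turn": [0, 0, 0], "claw": 1}, {"linear": [-0.6, 0.03, 0], "turn": [0, 0, 0], "claw": 1}, {"linear": [-0.75, 0.03, 0], "turn": [0, 0, 0], "claw": 1}, {"linear": [-0.75, 0.03, 0], "turn": [0, 0, 0], "claw": 1}, {"linear": [-0.75, 0.03, 0], "turn": [0, 0, 0], "claw": 1}, {"linear": [-0.75, 0.03, 0], "turn": [0, 0, 0], "claw": 1}, {"linear": [-0.75, 0.03, 0], "turn": [0, 0, 0], "claw": 1}, {"linear": [-0.75, 0.03, 0], "turn": [0, 0, 0], "claw": 1}, {"linear": [-0.75, 0.03, 0], "turn": [0, 0, 0], "claw": 1}, {"linear": [-0.75, 0.03, 0], "turn": [0, 0, 0], "claw": 1}, {"linear": [-0.74, 0.0, 0], "turn": [0, 0, 0], "claw": 1}, {"linear": [0, 0, 0], "turn": [0, 0, 0], "claw": 1}, {"linear": [0, 0, 0], "turn": [0, 0, 0], "claw": 1}])

```text
time: 8.12
position: [0.5187, 0.0499, 0.1611]
tool_rot: [2.293, 2.146, -0.0]
ft_force: [0.0, 0.5, -2.0]
grip_width: 0.374
```

Run:
```python
from h import *
s=ctrl.get_state();print(s['position'],s['grip_width'],R.from_rotvec(s['tool_rot']).as_matrix())
snap('scene','s3.png')
a=cv2.imread('pics/s3.png'); cv2.imwrite('pics/c3.png',cv2.resize(a[130:230,210:340],None,fx=4,fy=4,interpolation=cv2.INTER_CUBIC))
```

```text
[0.5187 0.0499 0.1611] 0.37361966260862106 [[ 0.0662  0.9978  0.0004]
 [ 0.9978 -0.0662 -0.0007]
 [-0.0007  0.0004 -1.    ]]
```

View pics/c3.png

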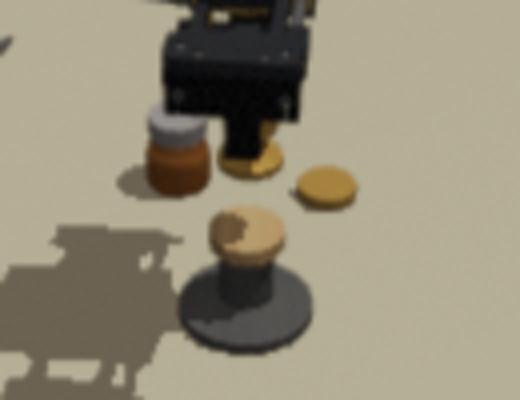

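The finial hangs upright in the jaws. Its foot is at about (251,158) in the crop, above the stand top at (247,228). I'll compare the two laterally.

Run:
```python
from h import *
f='s3.png'
print(ray(f,210+251/4,130+158/4,.1265),ray(f,210+247.5/4,130+228/4,.07))
```

```text
[0.5232 0.0537 0.1265] [0.5202 0.0523 0.07  ]
```

Call:
move_arm(deltas=[{"linear": [0, 0, 0.5], "turn": [0, 0, 0], "claw": 1}, {"linear": [0, 0, 0.5], "turn": [0, 0, 0], "claw": 1}, {"linear": [0, 0, 0.4], "turn": [0, 0, 0], "claw": 1}, {"linear": [0, 0, 0.2], "turn": [0, 0, 0], "claw": 1}, {"linear": [0, 0, 0.05], "turn": [0, 0, 0], "claw": 1}, {"linear": [0, 0, 0], "turn": [0, 0, 0], "claw": 1}, {"linear": [0, 0, 0], "turn": [0, 0, 0], "claw": 1}])

```text
time: 8.75
position: [0.5191, 0.0518, 0.1115]
tool_rot: [2.29, 2.151, 0.001]
ft_force: [0.2, 0.2, -1.7]
grip_width: 0.38
```

Call:
move_arm(deltas=[{"linear": [0, 0, 0.03], "turn": [0, 0, 0], "claw": 1}, {"linear": [0, 0, 0], "turn": [0, 0, 0], "claw": 1}, {"linear": [0, 0, 0], "turn": [0, 0, 0], "claw": 0.5}, {"linear": [0, 0, 0], "turn": [0, 0, 0], "claw": 0.4}, {"linear": [0, 0, 0], "turn": [0, 0, 0], "claw": 0.2}, {"linear": [0, 0, 0], "turn": [0, 0, 0], "claw": 0}, {"linear": [0, 0, 0], "turn": [0, 0, 0], "claw": 0}, {"linear": [0, 0, 0], "turn": [0, 0, 0], "claw": 0}, {"linear": [0, 0, 0], "turn": [0, 0, 0], "claw": 0}, {"linear": [0, 0, 0], "turn": [0, 0, 0], "claw": 0}, {"linear": [0, 0, 0], "turn": [0, 0, 0], "claw": 0}])

```text
time: 9.67
position: [0.5187, 0.0514, 0.1101]
tool_rot: [2.29, 2.15, -0.0]
ft_force: [-0.2, 0.4, -0.2]
grip_width: 0.954
```

Call:
move_arm(deltas=[{"linear": [0, 0, -0.5], "turn": [0, 0, 0], "claw": 0}, {"linear": [0, 0, -0.7], "turn": [0, 0, 0], "claw": 0}, {"linear": [0, 0, -0.9], "turn": [0, 0, 0], "claw": 0}, {"linear": [0, 0, -0.9], "turn": [0, 0, 0], "claw": 0}, {"linear": [0, 0, -0.9], "turn": [0, 0, 0], "claw": 0}, {"linear": [0, 0, -0.6], "turn": [0, 0, 0], "claw": 0}, {"linear": [-0.9, 0, 0], "turn": [0, 0, 0], "claw": 0}, {"linear": [-0.9, 0, 0], "turn": [0, 0, 0], "claw": 0}, {"linear": [-0.9, 0, 0], "turn": [0, 0, 0], "claw": 0}, {"linear": [0, 0, 0], "turn": [0, 0, 0], "claw": 0}, {"linear": [0, 0, 0], "turn": [0, 0, 0], "claw": 0}])

```text
time: 10.58
position: [0.5134, -0.0313, 0.245]
tool_rot: [2.295, 2.146, -0.001]
ft_force: [0.2, 0.4, 0.1]
grip_width: 1.0
```

Run:
```python
from h import *
wsnap('w4.png'); snap('scene','s4.png')
a=cv2.imread('pics/w4.png');b=cv2.imread('pics/s4.png')
A=a[60:260,150:350]; B=b[150:225,235:310]
cv2.imwrite('pics/c4.png',np.hstack([cv2.resize(A,(400,400)),cv2.resize(B,(400,400),interpolation=cv2.INTER_CUBIC)]))
```

```text
[ 0.5134 -0.0313  0.245 ] [ 2.2947  2.1456 -0.0006] [[-0.0005 -0.9581 -0.2864  0.0786]
 [ 1.     -0.0007  0.0006 -0.0004]
 [-0.0008 -0.2864  0.9581 -0.1402]
 [ 0.      0.      0.      1.    ]]
```

View pics/c4.png

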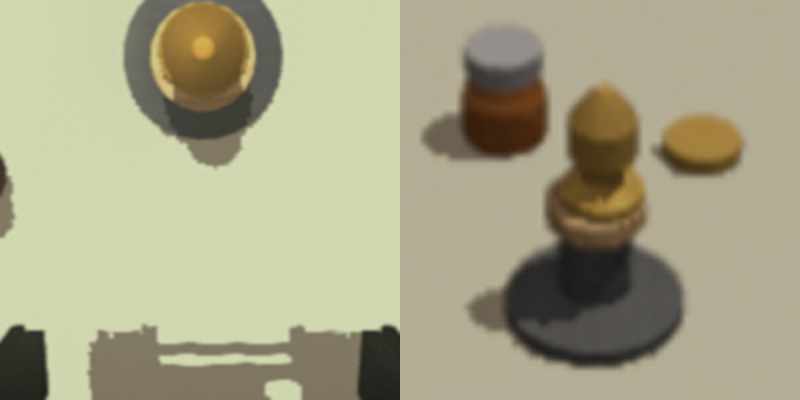

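The finial stands upright on the stand top. In the wrist crop its tip is at (203,47), i.e. full pixel (251.5,83.5). Next I go over the burnisher, part-close the fingers to clear the pencil, and tilt 30°.

Call:
move_arm(deltas=[{"linear": [-0.95, 0.12, 0], "turn": [0, 0, 0], "claw": 0.5}, {"linear": [-0.95, 0.12, 0], "turn": [0, 0, 0], "claw": 0.5}, {"linear": [-0.95, 0.12, 0], "turn": [0, 0, 0], "claw": 0.5}, {"linear": [-0.95, 0.12, 0], "turn": [0, 0, 0], "claw": 0.5}, {"linear": [-0.95, 0.12, 0], "turn": [0, 0, 0], "claw": 0.5}, {"linear": [-0.95, 0.12, 0], "turn": [0, 0, 0], "claw": 0.5}, {"linear": [-0.95, 0.12, 0], "turn": [0, 0, 0], "claw": 0.5}, {"linear": [-0.95, 0.12, 0], "turn": [0, 0, 0], "claw": 0.5}, {"linear": [0, 0, 0], "turn": [0, 0.94, 0], "claw": 0.5}, {"linear": [0, 0, 0], "turn": [0, 0.94, 0], "claw": 0.5}, {"linear": [0, 0, 0], "turn": [0, 0.94, 0], "claw": 0.5}, {"linear": [0, 0, 0], "turn": [0, 0.94, 0], "claw": 0.5}, {"linear": [0, 0, 0], "turn": [0, 0.94, 0], "claw": 0.5}, {"linear": [0, 0, 0], "turn": [0, 0.94, 0], "claw": 0.5}, {"linear": [0, 0, 0], "turn": [0, 0.94, 0], "claw": 0.5}, {"linear": [0, 0, 0], "turn": [0, 0.94, 0], "claw": 0.5}, {"linear": [0, 0, 0], "turn": [0, 0, 0], "claw": 0.5}, {"linear": [0, 0, 0], "turn": [0, 0, 0], "claw": 0.5}])

```text
time: 12.18
position: [0.5281, -0.2586, 0.2443]
tool_rot: [-1.992, -1.87, -0.535]
ft_force: [-0.5, 1.3, -0.0]
grip_width: 0.5
```

Run:
```python
from h import *
print('finial top',ray('w4.png',251.5,83.5,.134))
s=wsnap('w5.png'); print(R.from_rotvec(s['tool_rot']).as_matrix(),s['grip_width'])
q=np.load('q.npy')
a=cv2.imread('pics/w5.png')
for k,L in((-.06,(.08,.107,.13,.152)),(0,(.13,.152,.185))):
    for x in L:
        p=proj('w5.png',bp(q,k,x,0,.007)); print(k,x,p); cv2.circle(a,tuple(int(round(v)) for v in p),2,(0,255,0),-1)
p=proj('w5.png',bp(q,-.06,.196,.022)); print('tip',p); cv2.circle(a,tuple(int(round(v)) for v in p),2,(255,255,0),-1)
cv2.imwrite('pics/c5.png',cv2.resize(a,(768,576)))
```

```text
finial top [0.5191 0.0538 0.134 ]
[ 0.5281 -0.2586  0.2443] [-1.9919 -1.8695 -0.5345] [[-0.     -0.9581 -0.2864  0.0786]
 [ 1.     -0.0003  0.0009 -0.0004]
 [-0.0009 -0.2864  0.9581 -0.1404]
 [ 0.      0.      0.      1.    ]]
[[ 0.055   0.998   0.0307]
 [ 0.8634 -0.063   0.5005]
 [ 0.5014 -0.001  -0.8652]] 0.4996357441530986
-0.06 0.08 [249.2412 239.1235]
-0.06 0.107 [248.9949 214.0651]
-0.06 0.13 [248.7753 191.7316]
-0.06 0.152 [248.5563 169.4613]
0 0.13 [186.4912 192.2392]
0 0.152 [184.9777 169.9719]
0 0.185 [182.5857 134.7795]
tip [224.3628 121.5624]
```

View pics/c5.png

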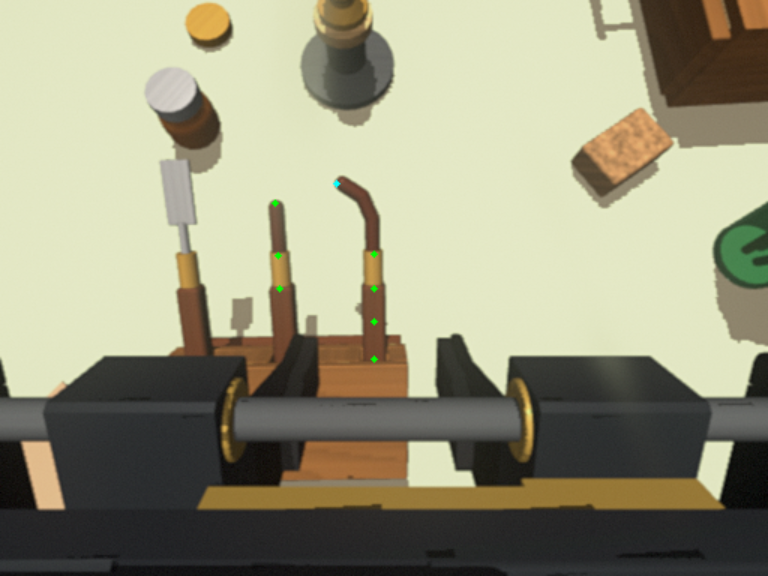

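The predicted marks land on the burnisher: handle/ferrule joint at (374,288), ferrule end at (374,254), tip at (337,184) in the enlarged view. The fit is good. Descending along the tool axis to the grip point.

Call:
move_arm(deltas=[{"linear": [-0.6, -0.04, 0], "turn": [0, 0, 0], "claw": 0.5}, {"linear": [-0.6, -0.04, 0], "turn": [0, 0, 0], "claw": 0.5}, {"linear": [0, 0, 0.8], "turn": [0, 0, 0], "claw": 0.5}, {"linear": [0, 0, 0.8], "turn": [0, 0, 0], "claw": 0.5}, {"linear": [0, 0, 0.8], "turn": [0, 0, 0], "claw": 0.5}, {"linear": [0, 0, 0.8], "turn": [0, 0, 0], "claw": 0.5}, {"linear": [0, 0, 0.8], "turn": [0, 0, 0], "claw": 0.5}, {"linear": [0, 0, 0.7], "turn": [0, 0, 0], "claw": 0.5}, {"linear": [0, 0, 0.55], "turn": [0, 0, 0], "claw": 0.5}, {"linear": [0, 0, 0], "turn": [0, 0, 0], "claw": 0.5}, {"linear": [0, 0, 0], "turn": [0, 0, 0], "claw": 0.5}])

```text
time: 13.15
position: [0.5279, -0.2114, 0.09]
tool_rot: [-1.992, -1.87, -0.534]
ft_force: [-0.3, 0.4, 0.6]
grip_width: 0.499
```

Call:
move_arm(deltas=[{"linear": [0, 0, 0], "turn": [0, 0, 0], "claw": 1}, {"linear": [0, 0, 0], "turn": [0, 0, 0], "claw": 1}, {"linear": [0, 0, 0], "turn": [0, 0, 0], "claw": 1}, {"linear": [0, 0, 0], "turn": [0, 0, 0], "claw": 1}, {"linear": [0, 0, 0], "turn": [0, 0, 0], "claw": 1}, {"linear": [0, 0, 0], "turn": [0, 0, 0], "claw": 1}, {"linear": [0, 0, 0], "turn": [0, 0, 0], "claw": 1}, {"linear": [0, 0, 0], "turn": [0, 0, 0], "claw": 1}, {"linear": [0, 0, 0], "turn": [0, 0, 0], "claw": 1}], grip_force=25)

```text
time: 13.9
position: [0.5287, -0.2114, 0.0911]
tool_rot: [-1.993, -1.871, -0.535]
ft_force: [-0.6, -2.2, 2.6]
grip_width: 0.178
```

Call:
move_arm(deltas=[{"linear": [0.2, 0, 0], "turn": [0, 0, 0], "claw": 1}, {"linear": [0.4, 0, 0], "turn": [0, 0, 0], "claw": 1}, {"linear": [0.4, 0, 0], "turn": [0, 0, 0], "claw": 1}, {"linear": [0.4, 0, 0], "turn": [0, 0, 0], "claw": 1}, {"linear": [0.4, 0, 0], "turn": [0, 0, 0], "claw": 1}, {"linear": [0.4, 0, 0], "turn": [0, 0, 0], "claw": 1}, {"linear": [0.4, 0, 0], "turn": [0, 0, 0], "claw": 1}, {"linear": [0.4, 0, 0], "turn": [0, 0, 0], "claw": 1}, {"linear": [0.3, 0, 0], "turn": [0, 0, 0], "claw": 1}, {"linear": [0, 0, 0], "turn": [0, 0, 0], "claw": 1}, {"linear": [0, 0, 0], "turn": [0, 0, 0], "claw": 1}])

```text
time: 14.82
position: [0.5339, -0.1246, 0.1406]
tool_rot: [-1.991, -1.872, -0.535]
ft_force: [-0.1, -0.7, -0.5]
grip_width: 0.181
```

Drawn about 100 mm, clear of the 80 mm bore. Lifting, then pitching the stone end down by 60°.

Call:
move_arm(deltas=[{"linear": [0.45, 0, -0.78], "turn": [0, 0, 0], "claw": 1}, {"linear": [0.45, 0, -0.78], "turn": [0, 0, 0], "claw": 1}, {"linear": [0.45, 0, -0.78], "turn": [0, 0, 0], "claw": 1}, {"linear": [0.45, 0, -0.78], "turn": [0, 0, 0], "claw": 1}, {"linear": [0.45, 0, -0.78], "turn": [0, 0, 0], "claw": 1}, {"linear": [0, 0, 0], "turn": [0, 0, 0], "claw": 1}, {"linear": [0, 0, 0], "turn": [0, 0, 0], "claw": 1}])

```text
time: 15.4
position: [0.5345, -0.1267, 0.2763]
tool_rot: [-1.995, -1.871, -0.536]
ft_force: [-0.1, -0.2, -1.3]
grip_width: 0.183
```

Call:
move_arm(deltas=[{"linear": [0, 0, 0], "turn": [0, -0.75, 0], "claw": 1}, {"linear": [0, 0, 0], "turn": [0, -0.75, 0], "claw": 1}, {"linear": [0, 0, 0], "turn": [0, -0.75, 0], "claw": 1}, {"linear": [0, 0, 0], "turn": [0, -0.75, 0], "claw": 1}, {"linear": [0, 0, 0], "turn": [0, -0.75, 0], "claw": 1}, {"linear": [0, 0, 0], "turn": [0, -0.75, 0], "claw": 1}, {"linear": [0, 0, 0], "turn": [0, -0.75, 0], "claw": 1}, {"linear": [0, 0, 0], "turn": [0, -0.75, 0], "claw": 1}, {"linear": [0, 0, 0], "turn": [0, -0.75, 0], "claw": 1}, {"linear": [0, 0, 0], "turn": [0, -0.75, 0], "claw": 1}, {"linear": [0, 0, 0], "turn": [0, -0.75, 0], "claw": 1}, {"linear": [0, 0, 0], "turn": [0, -0.75, 0], "claw": 1}, {"linear": [0, 0, 0], "turn": [0, -0.75, 0], "claw": 1}, {"linear": [0, 0, 0], "turn": [0, -0.75, 0], "claw": 1}, {"linear": [0, 0, 0], "turn": [0, -0.75, 0], "claw": 1}, {"linear": [0, 0, 0], "turn": [0, -0.75, 0], "claw": 1}, {"linear": [0, 0, 0], "turn": [0, -0.75, 0], "claw": 1}, {"linear": [0, 0, 0], "turn": [0, -0.75, 0], "claw": 1}, {"linear": [0, 0, 0], "turn": [0, -0.75, 0], "claw": 1}, {"linear": [0, 0, 0], "turn": [0, -0.75, 0], "claw": 1}])

```text
time: 17.07
position: [0.5332, -0.1261, 0.2735]
tool_rot: [1.993, 1.872, -0.538]
ft_force: [-0.1, 0.2, -0.7]
grip_width: 0.182
```

Run:
```python
from h import *
s=wsnap('w6.png'); M=R.from_rotvec(s['tool_rot']).as_matrix(); print(M,s['grip_width'])
tip=s['position']+M@[.089,-.022,.003]; print('model tip',tip,proj('w6.png',tip)); d=np.array([.519,.053,.170])-tip; print('delta world',d,'tool',M.T@d)
snap('scene','s6.png');print('scene',proj('s6.png',tip))
a=cv2.imread('pics/w6.png');b=cv2.imread('pics/s6.png')
cv2.imwrite('pics/c6.png',np.hstack([cv2.resize(a,(400,300)),cv2.resize(b[80:230,160:360],(400,300))]))
```

```text
[ 0.5332 -0.1261  0.2735] [ 1.9931  1.8724 -0.5379] [[-0.0008 -0.9581 -0.2864  0.0786]
 [ 1.     -0.0009  0.0002 -0.0004]
 [-0.0004 -0.2864  0.9581 -0.14  ]
 [ 0.      0.      0.      1.    ]]
[[ 0.0532  0.998  -0.0342]
 [ 0.864  -0.0632 -0.4995]
 [-0.5007 -0.003  -0.8656]] 0.1819471983597392
model tip [ 0.5159 -0.0493  0.2264] [199.5051  67.096 ]
delta world [ 0.0031  0.1023 -0.0564] tool [ 0.1168 -0.0032 -0.0024]
scene [229.2393 131.0698]
```

View pics/c6.png

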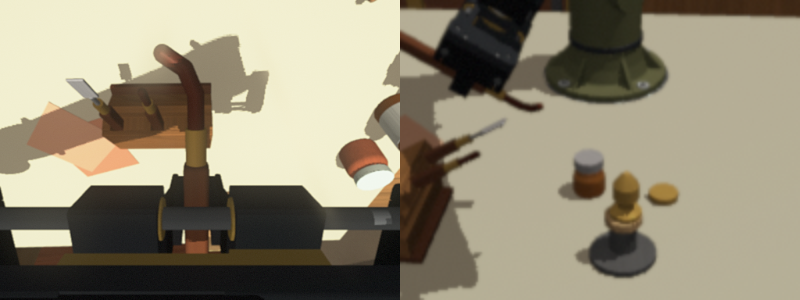

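The wrist view shows the tip at about (208,64), with (200,67) predicted. The scene view shows it at about (230,133), with (229,131) predicted. So the burnisher has not slipped, and it points 30° down. Moving in along the handle axis by 117 mm.

Call:
move_arm(deltas=[{"linear": [0.4, 0, 0], "turn": [0, 0, 0], "claw": 1}, {"linear": [0.6, 0, 0], "turn": [0, 0, 0], "claw": 1}, {"linear": [0.6, 0, 0], "turn": [0, 0, 0], "claw": 1}, {"linear": [0.6, 0, 0], "turn": [0, 0, 0], "claw": 1}, {"linear": [0.6, 0, 0], "turn": [0, 0, 0], "claw": 1}, {"linear": [0.5, 0, 0], "turn": [0, 0, 0], "claw": 1}, {"linear": [0.4, 0, 0], "turn": [0, 0, 0], "claw": 1}, {"linear": [0.2, 0, 0], "turn": [0, 0, 0], "claw": 1}, {"linear": [0, 0, 0], "turn": [0, 0, 0], "claw": 1}, {"linear": [0, 0, 0], "turn": [0, 0, 0], "claw": 1}, {"linear": [0, 0, 0], "turn": [0, 0, 0], "claw": 1}, {"linear": [0, 0, 0], "turn": [0, 0, 0], "claw": 1}])

```text
time: 18.17
position: [0.5404, -0.0256, 0.2175]
tool_rot: [1.995, 1.87, -0.533]
ft_force: [-0.7, -0.6, -1.3]
grip_width: 0.181
```

Run:
```python
from h import *
s=wsnap('w7.png'); M=R.from_rotvec(s['tool_rot']).as_matrix(); print(s['grip_width'],s['qd'],s['ft_force'])
tip=s['position']+M@[.089,-.022,.003]; print('model tip',tip,proj('w7.png',tip))
snap('scene','s7.png');snap('top','t7.png');print('scene',proj('s7.png',tip),'top',proj('t7.png',tip))
b=cv2.imread('pics/s7.png');c=cv2.imread('pics/t7.png')
cv2.imwrite('pics/c7.png',np.hstack([cv2.resize(b[120:220,210:310],(400,400),interpolation=2),cv2.resize(c[160:240,210:290],(400,400),interpolation=2)]))
```

```text
[ 0.5404 -0.0256  0.2175] [ 1.9955  1.8699 -0.533 ] [[-0.0008 -0.9581 -0.2864  0.0786]
 [ 1.     -0.0009  0.0002 -0.0004]
 [-0.0004 -0.2864  0.9581 -0.14  ]
 [ 0.      0.      0.      1.    ]]
0.18099684910509567 [-0.0013 -0.0016 -0.0026  0.0014  0.0003  0.0007 -0.0016] [-0.7297 -0.5909 -1.2534]
model tip [0.5234 0.0513 0.1705] [199.5036  67.0916]
scene [272.0123 154.3912] top [239.397  192.6071]
```

View pics/c7.png

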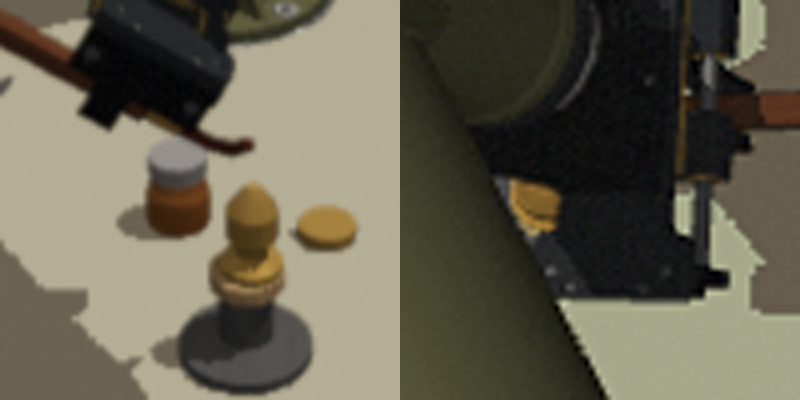

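The scene crop shows the stone tip at (250,146), i.e. full pixel (272.5,156.5), with (272,154) predicted. It is directly above the upright finial tip at (253,184) with a clear gap. The arm is at rest, so I'm handing in.

```bash
python3 -c "
from h import *
print(proj('s7.png',[.519,.053,.134])); print(ctrl.close_job())"
```

```text
[272.5534 165.993 ]
the job is handed in; nothing more can be done
None
```

The job is handed in at about 18 s of the 48 s allowed. I placed and released the finial on the stand. I then drew the hooked burnisher from the outer bore, pitched it to about 30° below level, and held it over the finial.

**Last checks before handing in:**
- **Finial:** it was upright. Its top measured (0.519, 0.054) against the stand centre (0.519, 0.051), so about 3 mm off.
- **Stone tip:** from the arm's pose it was at (0.523, 0.051, 0.171), about 5 mm to the side of the finial's top and 36 mm above it. In the scene camera it was seen at (272.5, 156.5), with (272.0, 154.4) predicted.
- **Grip and motion:** the fingers were closed on about 16 mm, the handle's width, and the joints were at rest. The scene view showed the burnisher clear of the finial and stand, and it had been carried well clear of the rest.

**Disagreements:**
- In the wrist view before the final approach, the tip was about 8 pixels (roughly 4 mm) from the prediction. That is well inside the 30 mm tolerance.
- The first two height readings of the finial in the jaws differed by about 1 mm.
- The top view at the end was blocked by the arm, so it gave no check on the tip.

I did not re-measure the bystanders at the end. I saw no sign of any being touched.

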